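Wipe the packing scale clean and put the scraper back in its cradle

ROBOT

A 7-joint arm with a two-finger parallel gripper is mounted at the origin on the work surface. World frame = base frame: x ahead of the robot, y to its left, z up, the work surface at z = 0. Lengths are in m, angles in rad, forces in N, time in s.
With the tool pointing down it reaches from about 0.425 to 0.875 m from the base axis. Payload 4.7 kg.
Tool frame: the origin (TCP) lies at the very end of the fingers, on their centre line; the grasp point (between the pads) lies 19 mm behind it (arm.hold_point_z is the distance from the TCP to the grasp point, in m); z points along the fingers, y is the line along which they close (so a half turn about z gives the same grasp; the last joint's range is limited). The gripper opens to 85 mm and grips with 20 to 120 N. Pads are 22 mm wide; open, the fingers measure 114 mm over their backs; the gripper's body (76 mm by 85 mm) begins 54 mm behind the grasp point. The pads swing forward as they close: fully open they stand 13 mm farther back than shut.
Start: joints at [-1.179, 0.321, -0.07, 1.45, 0.023, 1.371, -0.057], TCP at [0.24, 0.604, 0.231] pointing down, gripper open.
Joint ranges: [-2.86, 2.86], [-0.3, 2.09], [-1.38, 1.24], [0.06, 2.45], [-1.56, 4.7], [0.09, 2.05], [-2.69, 2.69]. Speed limits (rad/s): [2.57, 2.57, 3.14, 3.14, 3.14, 3.14, 3.14].

INTERFACE

Orientations are given as a unit quaternion [x, y, z, w].
In Python, from station import monitor, camera, camera_model, order, finder, arm gives the robot as it stands.
- The arm moves only by the tool move_arm, never from a script. Its argument "targets" is a list that holds one entry, the list of rows, each a list of 7 numbers: the turn, a rotation vector about the tool's x, y, z in units of pi/2 rad (1.0 is pi/2 rad), then the shift along the tool's x, y, z in units of 25 cm (1.0 is 25 cm), then the finger opening in mm, from 0 to 85.4. A call has 1 to 10 rows; each row shifts and turns the commanded pose from where the row before left it, along the tool's axes as they then stand; what a row does not reach is not made up. A row lasts 1/12 s, in which the tool goes at most 41.7 mm and 7.16 degrees, less where a joint would pass 70% of its speed; a pose out of reach is approached as far as the arm can. A call with a number of a shift or a turn outside -1 to 1 is refused whole. A call with a gripper value outside its range is refused whole. The fingers move at their own pace and stop on an object; the grip force is fixed at half the most. Time passes only in rows, so rows that do not move let the fingers close. It gives the time, the measured TCP pose, the force, the opening and the grip force at its end, in the units of the state.
- monitor.state(): the state, without advancing time (a new reading comes with each control period).
- camera(name): name is "side" or "top"; returns the picture (480x640x3 uint8, red, green, blue); there is no depth.
- camera_model(name): a dict with "vfov" (degrees; the focal length in pixels is half the picture's height over the tangent of half this angle, whatever the lens; pixels are square), "cx", "cy" (the principal point, pixels), "R" (3x3) and "t" (3): a world point X has camera coordinates R X + t. Camera axes: x right, y down, z forward; pixel columns grow to the right and rows downward; lengths in m; the calibration is good to about 2 mm. A picture is of the moment at which its call begins. camera_model takes no time and is no camera call.
- order.finish_job(): hands the job in; it is judged then, once.
Trained networks look in the newest picture that a camera, given by its name, has taken for a name from the list of things; names that differ only in an ending like _2 or _b are one class to them, and where a whole thing is asked for, a point or a joint stands for the part that bears it (a point fixed in the world has none). Each returns a list of dicts, best first, with "p" (0 to 1); they miss things now and then, are a little off and sometimes report something else, mostly with a low value. They report only what shows in the picture. A call takes as long as a camera call. They do not tell look-alikes from the thing itself.
- finder.trace(label, camera): "mask" (480x640 bool, what is visible of it) and "bbox" ([left, top, width, height] in pixels, round what is visible of it).
- finder.tip_of(label, camera): "point" ([column, row] in pixels: a listed point, or the origin of a listed thing).
The state is a dict: "time_s": time; "joint_pos": joint angles; "joint_vel": joint speeds; "tau": joint torques, N m; "tcp_pos": TCP position; "orientation": TCP orientation; "ft_force": force on the tool from outside, world axes, zero at the start; "moment": the same for the moment, N m; "finger_gap": opening from 0.0 (shut) to 1.0 (fully open); "grasp_force": force on a finger pad.
Only numpy, scipy, OpenCV 4.12 (cv2) and the standard library are available. Lean on these libraries where they do the work, as an engineer would, in place of code of your own. Each camera call takes 0.05 s, during which the arm holds its last target. There are 200 camera calls.

TASK

Wipe all five wood chips off the plate of the packing scale into the blue tray beside it, using the orange scraper block and never touching the chips with the gripper. Then put the scraper back in its yellow cradle, rubber edge down and seated fully on the cradle's floor between both end sockets. Leave the tape dispenser, bottle and label roll where they are.

Things in the scene. Friction and masses are not known exactly. Their poses are not given: they have to be found in the camera images.
- scale: grey bench scale, fixed, with a steel plate and a clear shelf over its far part. Origin: on the level bench (world z = 0) under the plate's centre; x points away from the robot, roughly. The plate's two y ends are open; tray and cradle stand at them.
- plate (a point): centre of the plate's flat top, 75 mm above the bench; axes as scale. Plate 208 mm along x, 230 mm along y. Along its near (-x) and far (+x) edges runs a lip 6 mm wide, rising 14 mm above it: 196 mm between the lips. No lip at the y ends.
- shelf (a point): middle of the lower near edge (yellow) of the clear shelf, 66 mm above the plate, 35 mm nearer than the plate's centre. From here the shelf, 6 mm thick, covers all the far part of the plate over its whole y length, on two posts beyond the far lip. The scraper, held by its near end with its length along x, fits under it from either y end and spans the plate.
- tray: blue open tray, fixed, 208 mm along x, 130 mm along y, 60 mm high, walls and floor 5 mm. Origin: on the bench under its centre; axes parallel to the scale's. It stands 3 mm from one open y end of the scale (centres 183 mm apart), at +y or -y from episode to episode, its rim 15 mm below the plate.
- cradle: scraper cradle, fixed, at the scale's other y end (centre 183 mm from the scale's), axes parallel to the scale's. Origin: on the bench under its centre. Black base 212 x 80 mm, 8 mm thick; on it two yellow end sockets that hold the scraper's ends, its length along the cradle's x.
- cradle_seat (a point): centre of the cradle's floor, 8 mm above the bench; axes as the cradle. Sockets inside: 188 mm between end walls, 38 mm between side walls; all reach 67 mm above the bench, the side walls flare at the top. Side walls cover |x| 36 to 96 mm; the middle 72 mm is open both sides for fingers holding the scraper by its middle. No room for fingers near its ends.
- scraper: orange scraper block with a black rubber lower edge, 180 mm along x, 32 mm wide along y (the rubber, the lowest 13 mm, is 26 mm wide), 56 mm high, 0.22 kg, loose, the same both ways round. It starts standing on its rubber edge on the free bench to the left or right of the scale, length roughly along world x. Origin: under its centre, at the rubber's lower face.
- chip1: broken chip of brown pallet wood, about 37 x 26 mm and 14 mm high, 14 g, lying loose on the scale's plate at any yaw, often under the clear shelf. Origin: under the middle of its lower face.
- chip2: broken chip of brown pallet wood, about 37 x 26 mm and 14 mm high, 14 g, lying loose on the scale's plate at any yaw, often under the clear shelf. Origin: under the middle of its lower face.
- chip3: broken chip of brown pallet wood, about 37 x 26 mm and 14 mm high, 14 g, lying loose on the scale's plate at any yaw, often under the clear shelf. Origin: under the middle of its lower face.
- chip4: broken chip of brown pallet wood, about 37 x 26 mm and 14 mm high, 14 g, lying loose on the scale's plate at any yaw, often under the clear shelf. Origin: under the middle of its lower face.
- chip5: broken chip of brown pallet wood, about 37 x 26 mm and 14 mm high, 14 g, lying loose on the scale's plate at any yaw, often under the clear shelf. Origin: under the middle of its lower face.
- dispenser: bystander: grey tape dispenser with a yellow roll, 150 x 62 mm, 104 mm high, loose, on the other side of the scale from the scraper's start. Origin: under its centre.
- bottle: bystander: white bottle, 60 mm across, 150 mm high, standing loose beyond the scale. Origin: under its centre.
- roll: bystander: roll of labels standing on end, 90 mm across, 75 mm high, loose, beyond the scale. Origin: under its centre.
Not all that is in view belongs to the job. Several things have the shape of the scraper; the one meant has the colours described above. Leave any grey look-alike of the chip2 alone.

How it is judged:
By the outcome, as a careful person would: the job done as asked, in the order asked, and still so for the second after the job is handed in, with the robot touching nothing.
It also fails if it takes over 66 s, if anything falls off the work surface, if the arm or the gripper's body presses on something with over 40 N, if the wrist force passes 120 N, or if a joint passes its speed limit or range.

## Working session

There is one attempt and no reset: what is moved stays moved. The work goes in short steps, Python scripts to look and compute and a tool call to move; the robot and the scene stay as the last step left them, time stands still between calls to the robot, and variables do not carry over. Pictures are saved under pics/ and viewed, at most 10 in all, crops included, and the job is handed in when it is done.

Besides the shell and the picture viewer there is one more tool, called after "Call:" as name(argument=value, ...) on one line, values as JSON. move_arm: Moves the arm, as the interface text tells. Its arguments: {"type":"object","properties":{"targets":{"type":"array"}},"required":["targets"]}

```bash
mkdir -p pics; ls; cat > h.py <<'E'
import numpy as np, cv2
from station import monitor, camera, camera_model, order, finder, arm
def ray(cam,p):
    m=camera_model(cam);f=240/np.tan(np.radians(m["vfov"])/2)
    R=np.array(m["R"]);t=np.array(m["t"])
    d=R.T@np.array([(p[0]-m["cx"])/f,(p[1]-m["cy"])/f,1.]);return -R.T@t,d/np.linalg.norm(d)
def atz(cam,p,z):
    o,d=ray(cam,p);return o+d*(z-o[2])/d[2]
def tri(ps,pt):
    o1,d1=ray("side",ps);o2,d2=ray("top",pt)
    s=np.linalg.lstsq(np.c_[d1,-d2],o2-o1,rcond=None)[0]
    a=o1+s[0]*d1;b=o2+s[1]*d2;return (a+b)/2,np.linalg.norm(a-b)
def proj(cam,X):
    m=camera_model(cam);f=240/np.tan(np.radians(m["vfov"])/2)
    c=np.array(m["R"])@np.array(X)+np.array(m["t"]);return np.array([m["cx"]+f*c[0]/c[2],m["cy"]+f*c[1]/c[2]])
E
python3 - <<'E'
from h import *
np.set_printoptions(precision=3,suppress=True)
for c in("side","top"):
    im=camera(c);cv2.imwrite(f"pics/{c}0.png",im[:,:,::-1])
    m=camera_model(c);print(c,m["vfov"],m["cx"],m["cy"],m.get("dist"),list(m),ray(c,(320,240)))
L=["plate","shelf","tray","cradle","cradle_seat","scraper","chip1","dispenser","bottle","roll"]
for l in L:
    for c in("side","top"):
        print(l,c,[(round(r["p"],2),np.round(r["point"],1).tolist()) for r in finder.tip_of(l,c)][:7])
print(monitor.state())
E
```

```text
pics
side 56.315173063313054 319.9416886861465 245.7689765433987 None ['vfov', 'cx', 'cy', 'R', 't'] (array([ 0.274, -0.748,  0.707]), array([ 0.302,  0.716, -0.629]))
top 54.61262683557547 322.9221964054815 235.837650017864 None ['vfov', 'cx', 'cy', 'R', 't'] (array([ 0.341, -0.103,  1.13 ]), array([ 0.167,  0.03 , -0.985]))
plate side [(0.77, [303.6, 227.3])]
plate top [(0.88, [281.8, 224.5])]
shelf side [(0.84, [287.2, 208.2])]
shelf top [(0.98, [273.5, 234.9])]
tray side [(0.66, [327.2, 311.4])]
tray top [(0.79, [356.1, 231.0])]
cradle side [(0.31, [369.3, 224.2])]
cradle top [(0.76, [213.0, 226.7]), (0.46, [305.7, 242.7])]
cradle_seat side [(0.8, [287.4, 207.0]), (0.67, [304.2, 252.2]), (0.52, [240.3, 185.8])]
cradle_seat top [(0.66, [212.9, 224.6])]
scraper side [(0.88, [251.0, 471.2]), (0.7, [462.1, 473.7]), (0.61, [373.8, 401.7])]
scraper top [(0.87, [452.8, 238.4]), (0.79, [515.3, 207.7]), (0.66, [474.0, 331.5]), (0.41, [212.7, 224.7]), (0.21, [277.3, 235.6])]
chip1 side [(0.75, [277.3, 222.3]), (0.66, [236.6, 269.4]), (0.48, [217.2, 233.7]), (0.47, [331.1, 243.0])]
chip1 top [(0.66, [256.9, 245.6]), (0.63, [284.6, 296.0]), (0.58, [226.9, 305.1]), (0.45, [301.4, 238.0])]
dispenser side [(0.63, [240.2, 185.3])]
dispenser top [(0.85, [137.2, 268.0])]
bottle side [(0.63, [409.3, 269.9])]
bottle top [(0.56, [335.6, 146.2])]
roll side [(0.96, [367.4, 224.8]), (0.23, [286.7, 209.0])]
roll top [(0.97, [265.8, 156.2])]
{'time_s': 1.1, 'joint_pos': array([-1.179,  0.321, -0.07 ,  1.45 ,  0.023,  1.371, -0.057]), 'joint_vel': array([ 0.001,  0.   , -0.   , -0.001,  0.001,  0.002,  0.002]), 'tau': array([  0.   , -49.34 ,  -0.381, -31.458,   0.013,   0.001,  -0.   ]), 'tcp_pos': array([0.24 , 0.604, 0.231]), 'orientation': array([0.188, 0.982, 0.   , 0.   ]), 'ft_force': array([ 0.729, -0.825,  0.43 ]), 'moment': array([-0.034, -0.021,  0.02 ]), 'grasp_force': 0.0, 'finger_gap': 1.0004773442531558}
```

View images.

View pics/top0.png

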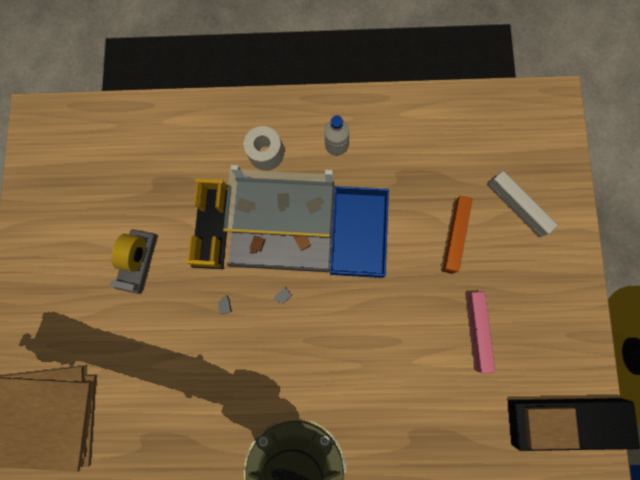

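View pics/side0.png

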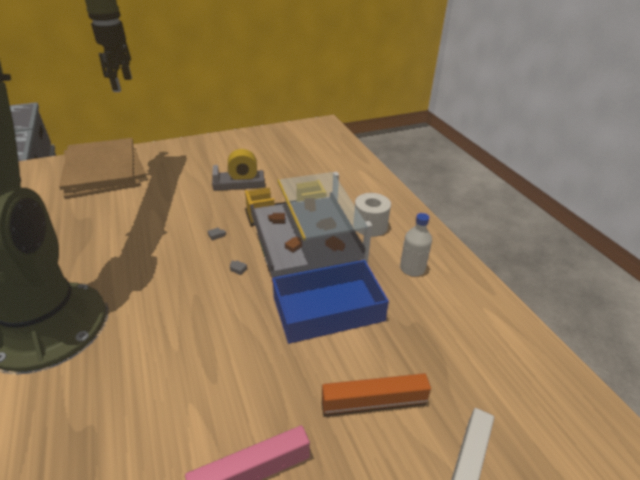

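```bash
cat > m.py <<'E'
from h import *
np.set_printoptions(precision=4,suppress=True)
im={c:cv2.imread(f"pics/{c}0.png") for c in("side","top")}
hsv=cv2.cvtColor(im["top"],cv2.COLOR_BGR2HSV)
def rect(lo,hi,box,z,name):
    m=cv2.inRange(hsv,lo,hi);k=np.zeros_like(m);l,t,r,b=box;k[t:b,l:r]=m[t:b,l:r]
    c=max(cv2.findContours(k,0,cv2.CHAIN_APPROX_NONE)[0],key=len) if name!="cradle" else cv2.findNonZero(k)
    W=np.array([atz("top",p,z)[:2] for p in c[:,0,:]],np.float32)
    r=cv2.minAreaRect(W*1000);print(name,cv2.boundingRect(c),r)
    return c[:,0,:]
rect((100,150,40),(130,255,255),(325,170,400,290),.06,"tray")
c=rect((5,180,80),(14,255,255),(430,180,490,290),.056,"scraper")
rect((20,150,90),(32,255,255),(180,170,226,280),.067,"cradle")
print("shelf",*tri((287.2,208.2),(273.5,234.9)))
print("plate",*tri((303.6,227.3),(281.8,224.5)))
print("seat",atz("top",(212.9,224.6),.008),"scraper",*tri((373.8,401.7),(452.8,238.4)))
print("tray",atz("top",(356.1,231),0),tri((327.2,311.4),(356.1,231)))
print("disp",atz("top",(137,268),0),"roll",atz("top",(265.8,156.2),0),"bottle",atz("top",(335.6,146),0),tri((367.4,224.8),(265.8,156.2)))
print("tcp",proj("side",[.24,.604,.231]))
a=cv2.resize(im["top"][180:390,430:580],None,fx=2.8,fy=2.8);b=cv2.resize(im["top"][160:290,180:400],None,fx=3.5,fy=3.5)
H=max(a.shape[0],b.shape[0])
cv2.imwrite("pics/crop1.png",cv2.resize(np.hstack([cv2.copyMakeBorder(x,0,H-x.shape[0],0,0,0) for x in(b,a)]),(800,int(800*H/(a.shape[1]+b.shape[1])))))
print(arm, [x for x in dir(arm) if x[0]!='_'])
E
python3 m.py
```

```text
tray (330, 187, 58, 90) ((542.0491943359375, -161.80833435058594), (126.41898345947266, 207.54946899414062), 85.37015533447266)
scraper (445, 196, 27, 77) ((530.7919921875, -392.3858642578125), (31.812772750854492, 181.9615020751953), 75.66581726074219)
cradle (186, 179, 40, 87) ((572.2708740234375, 192.40924072265625), (83.86902618408203, 206.50906372070312), 85.49642181396484)
shelf [0.5221 0.0291 0.1368] 0.0017385479515242912
plate [0.5558 0.0169 0.0834] 0.0015380190034430376
seat [0.5762 0.1966 0.008 ] scraper [ 0.5303 -0.3933  0.0025] 0.004329998945737657
tray [ 0.5528 -0.1576  0.    ] (array([ 0.5501, -0.1571, -0.0162]), np.float64(0.011502582145746993))
disp [0.4732 0.3848 0.    ] roll [0.753  0.0666 0.    ] bottle [ 0.7751 -0.1123  0.    ] (array([0.7509, 0.0661, 0.0042]), np.float64(0.0011917444303282665))
tcp [124.4391  89.4947]
<Robot object at 0x7f4eecfc4050> ['IKError', 'hold_point_z']
```

View pics/crop1.png

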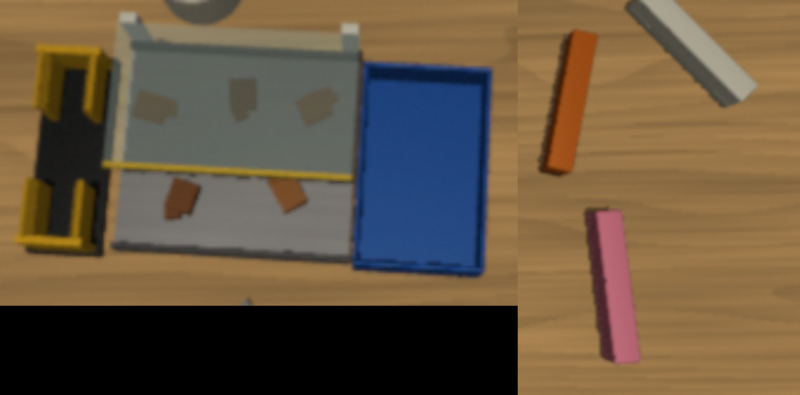

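The top view shows three scraper shapes: orange at (458,234), white at (522,204) and pink at (481,332). Only the orange one has the described colours, with a black lower edge in the side view at (375,405), and the crop confirms it. The five brown chips are on the plate; the grey look-alikes lie on the bench at (224,305) and (283,296). The tray is at -y and the cradle at +y.

```bash
cat >> h.py <<'E'
from scipy.spatial.transform import Rotation as Ro
def plan(wps,v=.040):
    """wps: (x,y,z,yaw of tool y deg,gap mm[,v]) -> printed rows"""
    s=monitor.state();p=s["tcp_pos"];R=Ro.from_quat(s["orientation"])
    for w in wps:
        vv=w[5] if len(w)>5 else v;a=np.radians(w[3])
        y=np.array([np.cos(a),np.sin(a),0]);z=np.array([0,0,-1.]);G=Ro.from_matrix(np.c_[np.cross(y,z),y,z])
        d=np.array(w[:3])-p;r=(R.inv()*G).as_rotvec()
        n=max(1,int(np.ceil(np.linalg.norm(d)/vv-1e-6)),int(np.ceil(np.degrees(np.linalg.norm(r))/7)))
        for i in range(n):
            dd=R.inv().apply(d/n);row=[*(r/n/(np.pi/2)),*(dd/.25),w[4]]
            if i in(0,n-1):print(n,i,"["+",".join(f"{q:.3f}" for q in row[:6])+f",{w[4]}]")
            R=R*Ro.from_rotvec(r/n)
        p=np.array(w[:3]);R=G
E
python3 - <<'E'
from h import *
plan([(.50,.1,.231,68.3,85),(.459,-.374,.231,68.3,85),(.459,-.374,.1,75.7,85),(.459,-.374,.022,75.7,85)])
E
```

```text
15 0 [0.000,0.000,0.000,-0.114,-0.099,0.000,85]
15 14 [0.000,0.000,0.000,-0.114,-0.099,0.000,85]
12 0 [0.000,0.000,0.000,-0.046,-0.152,0.000,85]
12 11 [0.000,0.000,0.000,-0.046,-0.152,0.000,85]
4 0 [0.000,0.000,-0.021,0.000,0.000,0.131,85]
4 3 [0.000,0.000,-0.021,0.000,0.000,0.131,85]
2 0 [0.000,0.000,0.000,0.000,0.000,0.156,85]
2 1 [0.000,0.000,0.000,0.000,0.000,0.156,85]
```

Call:
move_arm(targets=[[[0,0,0,-0.114,-0.099,0,85],[0,0,0,-0.114,-0.099,0,85],[0,0,0,-0.114,-0.099,0,85],[0,0,0,-0.114,-0.099,0,85],[0,0,0,-0.114,-0.099,0,85],[0,0,0,-0.114,-0.099,0,85],[0,0,0,-0.114,-0.099,0,85],[0,0,0,-0.114,-0.099,0,85],[0,0,0,-0.114,-0.099,0,85],[0,0,0,-0.114,-0.099,0,85]]])

```text
time_s: 1.93
tcp_pos: [0.414, 0.2673, 0.2317]
orientation: [0.188, 0.982, 0.0, 0.0]
ft_force: [1.0, 0.6, 0.5]
finger_gap: 0.994
grasp_force: 0.0
```

Call:
move_arm(targets=[[[0,0,0,-0.114,-0.099,0,85],[0,0,0,-0.114,-0.099,0,85],[0,0,0,-0.114,-0.099,0,85],[0,0,0,-0.114,-0.099,0,85],[0,0,0,-0.114,-0.099,0,85],[0,0,0,-0.046,-0.152,0,85],[0,0,0,-0.046,-0.152,0,85],[0,0,0,-0.046,-0.152,0,85],[0,0,0,-0.046,-0.152,0,85],[0,0,0,-0.046,-0.152,0,85]]])

```text
time_s: 2.77
tcp_pos: [0.4831, -0.0983, 0.2316]
orientation: [0.188, 0.982, 0.0, 0.0]
ft_force: [0.8, 0.0, -0.2]
finger_gap: 0.998
grasp_force: 0.0
```

Call:
move_arm(targets=[[[0,0,0,-0.046,-0.152,0,85],[0,0,0,-0.046,-0.152,0,85],[0,0,0,-0.046,-0.152,0,85],[0,0,0,-0.046,-0.152,0,85],[0,0,0,-0.046,-0.152,0,85],[0,0,0,-0.046,-0.152,0,85],[0,0,0,-0.046,-0.152,0,85],[0,0,-0.04,0,0,0.05,85],[0,0,-0.042,0,0,0.05,85],[0,0,0,0,0,0,85]]])

```text
time_s: 3.6
tcp_pos: [0.4588, -0.3732, 0.2039]
orientation: [0.124, 0.992, 0.001, -0.002]
ft_force: [-0.5, 0.5, -1.1]
finger_gap: 0.996
grasp_force: 0.0
```

Call:
move_arm(targets=[[[0,0,0,0,0,0.15,85],[0,0,0,0,0,0.15,85],[0,0,0,0,0,0.15,85],[0,0,0,0,0,0.14,85],[0,0,0,0,0,0.08,85],[0,0,0,0,0,0.058,85],[0,0,0,0,0,0,85]]])

```text
time_s: 4.18
tcp_pos: [0.4593, -0.3715, 0.0219]
orientation: [0.124, 0.992, 0.001, -0.002]
ft_force: [-0.1, 0.0, -0.2]
finger_gap: 0.993
grasp_force: 0.0
```

Call:
move_arm(targets=[[[0,0,0,0,0,0,20],[0,0,0,0,0,0,20],[0,0,0,0,0,0,20],[0,0,0,0,0,0,20],[0,0,0,0,0,0,20],[0,0,0,0,0,0,20],[0,0,0,0,0,0,20],[0,0,0,0,0,0,20]]])

```text
time_s: 4.85
tcp_pos: [0.4613, -0.3744, 0.0261]
orientation: [0.124, 0.992, -0.001, 0.001]
ft_force: [-1.0, -0.5, 7.2]
finger_gap: 0.366
grasp_force: 60.5
```

```bash
python3 - <<'E'
from h import *
s=monitor.state();print(s["tcp_pos"],s["orientation"],s["finger_gap"],s["grasp_force"])
im=camera("side");cv2.imwrite("pics/side1.png",im[:,:,::-1])
plan([(.46,-.374,.2,75.7,20),(.4954,.175,.22,85.35,20)])
E
```

```text
[ 0.46132022 -0.37441242  0.02609453] [ 1.24306257e-01  9.92242665e-01 -5.65604156e-04  1.45879191e-03] 0.36595736216572905 60.50617218017578
5 0 [-0.000,0.000,0.000,0.001,0.000,-0.139,20]
5 4 [-0.000,0.000,0.000,0.001,0.000,-0.139,20]
14 0 [0.000,0.000,-0.008,0.029,0.154,-0.006,20]
14 13 [0.000,0.000,-0.008,0.005,0.157,-0.006,20]
```

View pics/side1.png

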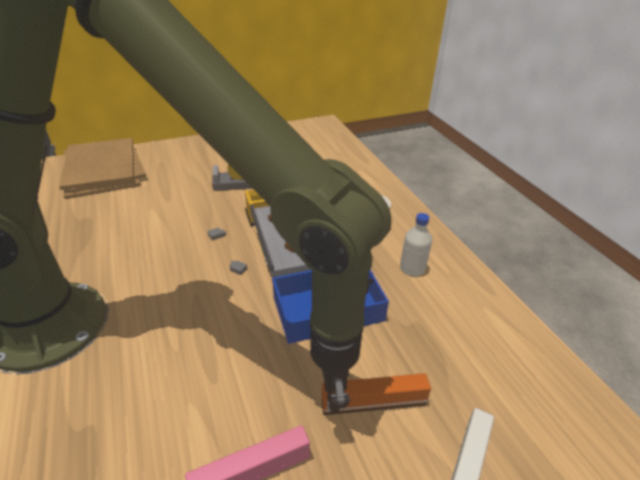

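The side picture shows the near end of the orange scraper gripped at (340,390), with the scraper standing level. I'll lift it and carry it over to the cradle side.

Call:
move_arm(targets=[[[0,0,0,0,0,-0.06,20],[0,0,0,0,0,-0.12,20],[0,0,0,0,0,-0.15,20],[0,0,0,0,0,-0.15,20],[0,0,0,0,0,-0.15,20],[0,0,0,0,0,-0.15,20],[0,0,-0.008,0.029,0.154,0,20],[0,0,-0.008,0.027,0.154,0,20],[0,0,-0.008,0.025,0.155,0,20],[0,0,-0.008,0.023,0.155,0,20]]])

```text
time_s: 5.73
tcp_pos: [0.4694, -0.2152, 0.2192]
orientation: [0.099, 0.995, 0.0, -0.0]
ft_force: [2.0, 0.3, -2.0]
finger_gap: 0.363
grasp_force: 59.9
```

Call:
move_arm(targets=[[[0,0,-0.008,0.021,0.155,0,20],[0,0,-0.008,0.02,0.155,0,20],[0,0,-0.008,0.018,0.155,0,20],[0,0,-0.008,0.016,0.156,0,20],[0,0,-0.008,0.014,0.156,0,20],[0,0,-0.008,0.012,0.156,0,20],[0,0,-0.008,0.01,0.157,0,20],[0,0,-0.008,0.009,0.157,0,20],[0,0,-0.008,0.007,0.157,0,20],[0,0,-0.006,0.005,0.157,0,20]]])

```text
time_s: 6.57
tcp_pos: [0.492, 0.1759, 0.2192]
orientation: [0.038, 0.999, 0.0, -0.0]
ft_force: [0.0, -1.1, -1.7]
finger_gap: 0.361
grasp_force: 59.9
```

```bash
python3 - <<'E'
from h import *
np.set_printoptions(precision=4,suppress=True)
s=monitor.state();print(s["tcp_pos"],s["orientation"],s["finger_gap"],s["grasp_force"],s["ft_force"])
for c in("side","top"):
    im=camera(c);cv2.imwrite(f"pics/{c}2.png",im[:,:,::-1])
a=cv2.imread("pics/side2.png")[120:320,180:440];b=cv2.imread("pics/top2.png")[140:300,150:410]
cv2.imwrite("pics/c2.png",cv2.resize(np.vstack([a,b]),None,fx=1.66,fy=1.66))
plan([(.4954,.175,.112,85.35,20)])
E
```

```text
[0.492  0.1759 0.2192] [ 0.0379  0.9993  0.0001 -0.0004] 0.36104970792220825 59.94814574718475 [ 0.0016 -1.1155 -1.7303]
3 0 [0.001,-0.000,0.004,-0.007,-0.010,0.142,20]
3 2 [0.001,-0.000,0.004,-0.007,-0.010,0.142,20]
```

View pics/c2.png

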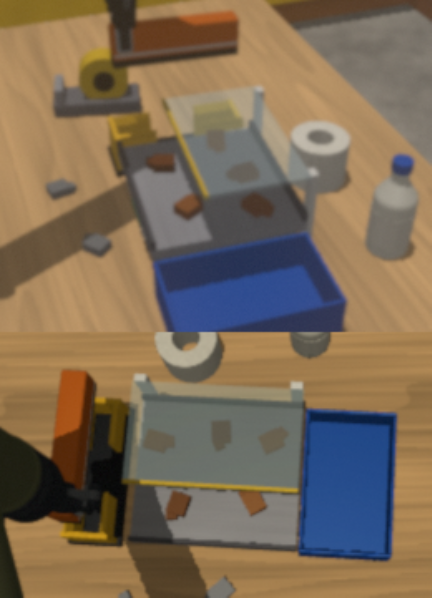

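Side half: the scraper is level in the hand, black edge down. Top half: it is over the cradle and roughly parallel to it, and all five chips are untouched. Next I'll overlay the model to refine the poses.

```bash
cat > ov.py <<'E'
from h import *
np.set_printoptions(precision=4,suppress=True)
im={c:cv2.imread(f"pics/{c}2.png") for c in("side","top")}
h=cv2.cvtColor(im["top"],cv2.COLOR_BGR2HSV)
def rect(lo,hi,box,z,h=h):
    m=cv2.inRange(h,lo,hi);k=np.zeros_like(m);l,t,r,b=box;k[t:b,l:r]=m[t:b,l:r]
    c=max(cv2.findContours(k,0,cv2.CHAIN_APPROX_NONE)[0],key=len)
    return cv2.minAreaRect(np.array([atz("top",p,z)[:2]*1000 for p in c[:,0,:]],np.float32))
print("scr",rect((5,180,80),(14,255,255),(150,140,230,270),.249))
print("tray",rect((100,150,40),(130,255,255),(325,170,400,290),.06))
C=np.array([.557,.0195]);th=-.081;F=3
def W(q,C=C,th=th):
    q=np.array(q,float);c,s=np.cos(th),np.sin(th);return np.array([C[0]+c*q[0]-s*q[1],C[1]+s*q[0]+c*q[1],q[2]])
def poly(I,cam,pts,o,col):
    p=np.array([(proj(cam,x)-o+.5)*F for x in pts]);cv2.polylines(I,[np.round(p*8).astype(int)],True,col,1,cv2.LINE_AA,3)
def bx(x0,x1,y0,y1,z):return [W((x,y,z)) for x,y in((x0,y0),(x1,y0),(x1,y1),(x0,y1))]
out=[]
i0={c:cv2.imread(f"pics/{c}0.png") for c in im}
for cam,o,sz in(("top",(180,170),(215,112)),("side",(235,165),(155,90))):
    I=cv2.resize(i0[cam][o[1]:o[1]+sz[1],o[0]:o[0]+sz[0]],None,fx=F,fy=F,interpolation=cv2.INTER_CUBIC);o=np.array(o)
    for x0,x1,y0,y1,z in((-.104,.104,-.115,.115,.089),(-.104,.104,-.248,-.118,.06),(-.106,.106,.143,.223,.008),(-.035,-.035,-.115,.115,.141)):
        poly(I,cam,bx(x0,x1,y0,y1,z),o,(255,255,255))
    for a in(-1,1):poly(I,cam,bx(a*.036,a*.094,.183-.019,.183+.019,.067),o,(0,0,255))
    out.append(I)
w=max(i.shape[1] for i in out)
cv2.imwrite("pics/ov.png",np.vstack([cv2.copyMakeBorder(i,0,0,0,w-i.shape[1],0) for i in out])[:600,:800])
E
python3 ov.py
```

```text
scr ((585.6704711914062, 177.8561248779297), (32.92497634887695, 134.1083984375), 83.88009643554688)
tray ((541.9932250976562, -161.81939697265625), (126.41143035888672, 207.45921325683594), 85.3847885131836)
```

View pics/ov.png

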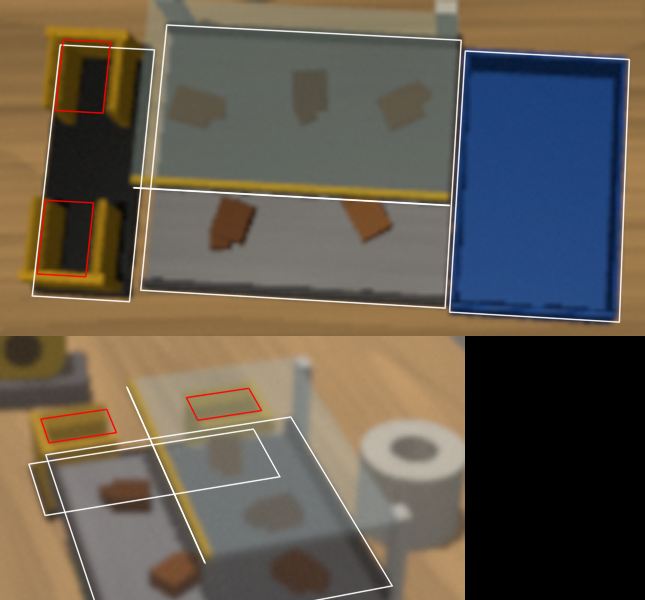

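```bash
cat > ov2.py <<'E'
from h import *
import sys
def boxpts(T,R,off=.072,dz=.026):
    # tool frame: x_tool ~ -scraper x ; scraper bottom dz below... z_tool down
    P=[]
    for z in(0,.013,.056):
        for x,y in((-.09,-.016),(.09,-.016),(.09,.016),(-.09,.016)):
            P.append(T+R.apply([-(x+off),y,dz-z]))
    return P
def draw(n,crops,F,out):
    s=monitor.state();T=s["tcp_pos"];R=Ro.from_quat(s["orientation"]);P=boxpts(T,R);O=[]
    for cam,(l,t,w,h) in crops.items():
        I=cv2.resize(cv2.imread(f"pics/{cam}{n}.png")[t:t+h,l:l+w],None,fx=F,fy=F,interpolation=cv2.INTER_CUBIC)
        for k,col in((0,(255,255,255)),(4,(255,255,0)),(8,(255,0,255))):
            p=np.array([(proj(cam,x)-(l,t)+.5)*F for x in P[k:k+4]])
            cv2.polylines(I,[np.round(p).astype(int)],True,col,1,cv2.LINE_AA)
        O.append(I)
    w=max(i.shape[1] for i in O);cv2.imwrite(out,np.vstack([cv2.copyMakeBorder(i,0,0,0,w-i.shape[1],0) for i in O])[:600,:800])
if __name__=="__main__":
    draw(2,{"side":(225,100,130,70),"top":(150,150,130,120)},3,"pics/ov2.png")
E
python3 ov2.py
```

```text
(no output)
```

View pics/ov2.png

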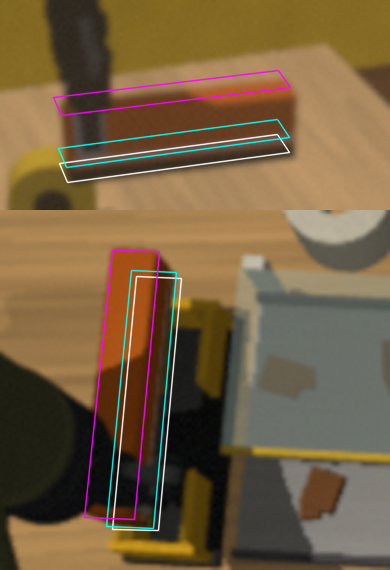

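The predicted outline lands on the scraper's top face in the top view and within about 2 mm in the side view, so the scraper is level. Descending at the cradle end.

Call:
move_arm(targets=[[[0,0,0.004,-0.014,0,0.1,20],[0,0,0,0,0,0.14,20],[0,0,0,0,0,0.12,20],[0,0,0,0,0,0.08,20],[0,0,0,0,0,0.03,20],[0,0,0,0,0,0,20]]])

```text
time_s: 7.17
tcp_pos: [0.4944, 0.173, 0.0997]
orientation: [0.041, 0.999, -0.001, -0.002]
ft_force: [0.4, -0.2, -1.4]
finger_gap: 0.366
grasp_force: 60.2
```

Call:
move_arm(targets=[[[0,0,0,0,0,-0.012,20],[0,0,0,0,-0.03,0,20],[0,0,0,0,-0.05,0,20],[0,0,0,0,-0.05,0,20],[0,0,0,0,-0.05,0,20]]])

```text
time_s: 7.58
tcp_pos: [0.493, 0.1273, 0.1058]
orientation: [0.042, 0.999, 0.0, 0.001]
ft_force: [0.2, 0.5, -1.7]
finger_gap: 0.363
grasp_force: 60.2
```

Call:
move_arm(targets=[[[0,0,0,0,0,0,20],[0,0,0,0,0,0,20]]])

```text
time_s: 7.75
tcp_pos: [0.4928, 0.1277, 0.1052]
orientation: [0.043, 0.999, 0.0, 0.0]
ft_force: [-0.2, 0.5, -2.9]
finger_gap: 0.366
grasp_force: 60.3
```

Call:
move_arm(targets=[[[0,0,0,0,-0.03,0.005,20],[0,0,0,0,-0.05,0.005,20],[0,0,0,0,-0.05,0,20],[0,0,0,0,-0.05,0,20],[0,0,0,0,-0.05,0,20],[0,0,0,0,-0.05,0,20],[0,0,0,0,-0.05,0,20],[0,0,0,0,-0.05,0,20]]])

```text
time_s: 8.42
tcp_pos: [0.485, 0.0333, 0.1027]
orientation: [0.041, 0.999, 0.0, 0.0]
ft_force: [1.3, 2.8, 2.2]
finger_gap: 0.365
grasp_force: 60.3
```

```bash
python3 - <<'E'
from h import *
im={c:camera(c) for c in("side","top")}
s=monitor.state();print(s["tcp_pos"],s["orientation"],s["ft_force"],s["moment"])
for c in im:cv2.imwrite(f"pics/{c}3.png",im[c][:,:,::-1])
from ov2 import draw
draw(3,{"side":(225,150,180,110),"top":(180,160,220,115)},2.6,"pics/ov3.png")
E
```

```text
[0.48484906 0.03121167 0.10258131] [ 4.33442986e-02  9.99060011e-01 -5.37403731e-04  2.76956131e-04] [ 0.56516192 -1.31628272  1.07135284] [-0.19853348 -0.24924847 -0.06502894]
```

View pics/ov3.png

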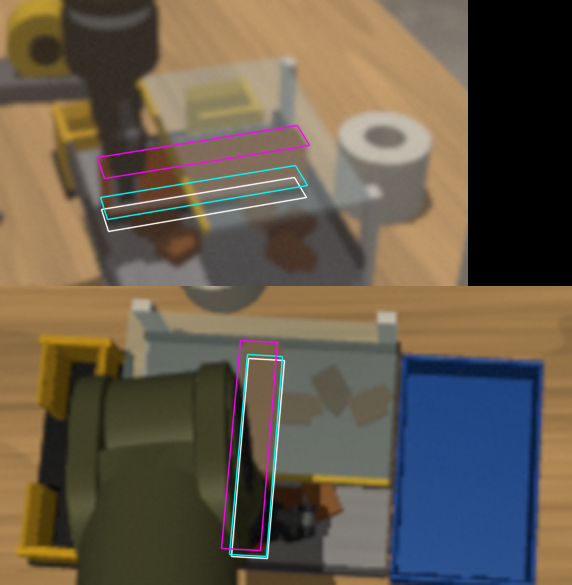

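The scraper is under the shelf and in line with its predicted outline. The chips are gathered ahead of it, at about (280–390, 390–500) in the crop, with none behind. Continuing the wipe.

Call:
move_arm(targets=[[[0,0,0,0,-0.05,0,20],[0,0,0,0,-0.05,0,20],[0,0,0,0,-0.05,0,20],[0,0,0,0,-0.05,0,20],[0,0,0,0,-0.05,0,20],[0,0,0,0,-0.05,0,20],[0,0,0,0,-0.05,0,20]]])

```text
time_s: 9.1
tcp_pos: [0.4778, -0.0525, 0.1026]
orientation: [0.04, 0.999, 0.001, 0.0]
ft_force: [1.1, 4.0, 2.7]
finger_gap: 0.362
grasp_force: 60.4
```

Call:
move_arm(targets=[[[0,0,0,0,-0.05,0,20],[0,0,0,0,-0.05,0,20],[0,0,0,0,-0.05,0,20],[0,0,0,0,-0.05,0,20],[0,0,0,0,-0.05,0,20],[0,0,0,0,-0.05,0,20],[0,0,0,0,0,0,20]]])

```text
time_s: 9.68
tcp_pos: [0.4693, -0.1307, 0.1013]
orientation: [0.043, 0.999, -0.001, -0.002]
ft_force: [-0.3, -0.3, -2.6]
finger_gap: 0.366
grasp_force: 60.3
```

```bash
python3 - <<'E'
from h import *
im={c:camera(c) for c in("side","top")}
s=monitor.state();print(s["tcp_pos"],s["orientation"],s["ft_force"])
for c in im:cv2.imwrite(f"pics/{c}4.png",im[c][:,:,::-1])
for c in im:
  print([(round(r["p"],2),np.round(r["point"]).tolist(),atz(c,r["point"],.075).round(3).tolist()) for r in finder.tip_of("chip1",c)])
E
```

```text
[ 0.47015808 -0.12769837  0.10145924] [ 4.19454796e-02  9.99119054e-01  5.57206771e-05 -1.30001614e-03] [ 0.62656627  0.24822134 -2.61157358]
[(0.8, [341.0, 286.0], [0.562, -0.178, 0.075]), (0.77, [307.0, 301.0], [0.484, -0.193, 0.075]), (0.69, [220.0, 233.0], [0.374, 0.075, 0.075]), (0.68, [236.0, 268.0], [0.38, -0.053, 0.075]), (0.57, [300.0, 294.0], [0.478, -0.169, 0.075]), (0.53, [345.0, 292.0], [0.563, -0.197, 0.075]), (0.48, [352.0, 291.0], [0.577, -0.2, 0.075]), (0.37, [324.0, 275.0], [0.543, -0.138, 0.075])]
[(0.66, [287.0, 298.0], [0.388, 0.006, 0.075]), (0.47, [224.0, 304.0], [0.379, 0.149, 0.075])]
```

```bash
python3 - <<'E'
from h import *
plan([(.47,-.128,.2,85.35,20),(.49,-.36,.2,85.35,20),(.49,-.36,.028,85.35,20)])
print(atz("top",(470,292),.05),atz("top",(388,276),.06))
E
```

```text
3 0 [0.000,-0.000,-0.000,0.001,-0.002,-0.131,20]
3 2 [0.000,-0.000,-0.000,0.001,-0.002,-0.131,20]
6 0 [0.000,0.000,0.000,-0.026,-0.153,0.000,20]
6 5 [0.000,0.000,0.000,-0.026,-0.153,0.000,20]
5 0 [0.000,0.000,0.000,0.000,0.000,0.138,20]
5 4 [0.000,0.000,0.000,0.000,0.000,0.138,20]
[ 0.39490905 -0.41106684  0.05      ] [ 0.43476163 -0.22437639  0.06      ]
```

Call:
move_arm(targets=[[[0,0,0,0,0,-0.08,20],[0,0,0,0,0,-0.15,20],[0,0,0,0,0,-0.12,20],[0,0,0,0,-0.1,-0.04,20],[0,0,0,-0.02,-0.15,0,20],[0,0,0,-0.03,-0.16,0,20],[0,0,0,-0.04,-0.16,0,20],[0,0,0,-0.04,-0.16,0,20],[0,0,0,-0.04,-0.15,0,20],[0,0,0,0,-0.05,0,20]]])

```text
time_s: 10.72
tcp_pos: [0.4944, -0.3678, 0.1992]
orientation: [0.043, 0.999, -0.002, -0.001]
ft_force: [-1.3, -0.9, -1.3]
finger_gap: 0.362
grasp_force: 60.5
```

```bash
python3 - <<'E'
from h import *
im={c:camera(c) for c in("side","top")}
s=monitor.state();print(s["tcp_pos"],s["orientation"],s["ft_force"])
for c in im:cv2.imwrite(f"pics/{c}5.png",im[c][:,:,::-1])
for c in im:
  print([(round(r["p"],2),np.round(r["point"]).tolist(),atz(c,r["point"],.005).round(3).tolist()) for r in finder.tip_of("chip1",c)])
plan([(.49,-.36,.028,85.35,20)])
A=cv2.resize(cv2.imread("pics/top5.png")[160:300,190:410],None,fx=2.2,fy=2.2);B=cv2.resize(cv2.imread("pics/side5.png")[160:350,200:410],None,fx=1.6,fy=1.6)
B=cv2.copyMakeBorder(B,max(0,A.shape[0]-B.shape[0]),0,0,0,0);A=cv2.copyMakeBorder(A,0,max(0,B.shape[0]-A.shape[0]),0,0,0)
I=np.hstack([A,B]);cv2.imwrite("pics/c5.png",I[:, :800] if I.shape[1]<=800 else cv2.resize(I,(800,int(I.shape[0]*800/I.shape[1]))))
E
```

```text
[ 0.49323851 -0.365621    0.19899496] [ 0.04336222  0.99905789 -0.00109725 -0.00135754] [-0.85504606 -0.53025311 -2.84784754]
[(0.68, [298.0, 295.0], [0.496, -0.108, 0.005]), (0.65, [339.0, 284.0], [0.592, -0.108, 0.005]), (0.54, [220.0, 234.0], [0.383, 0.161, 0.005]), (0.53, [303.0, 301.0], [0.5, -0.129, 0.005]), (0.52, [237.0, 269.0], [0.392, 0.018, 0.005]), (0.42, [347.0, 292.0], [0.599, -0.136, 0.005])]
[(0.63, [348.0, 206.0], [0.617, -0.139, 0.005]), (0.59, [225.0, 304.0], [0.381, 0.163, 0.005]), (0.55, [283.0, 297.0], [0.395, 0.024, 0.005]), (0.52, [353.0, 253.0], [0.498, -0.149, 0.005]), (0.52, [349.0, 221.0], [0.577, -0.14, 0.005]), (0.5, [338.0, 252.0], [0.5, -0.113, 0.005]), (0.5, [350.0, 218.0], [0.584, -0.143, 0.005])]
5 0 [0.000,-0.000,-0.000,0.004,0.001,0.137,20]
5 4 [0.000,-0.000,-0.000,0.004,0.001,0.137,20]
```

View pics/c5.png

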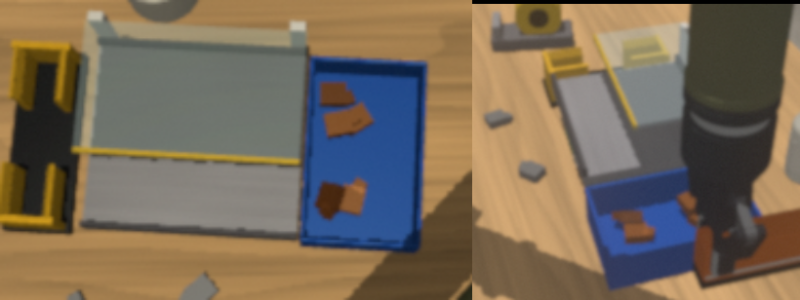

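The plate is clear. Chips lie in the tray in two groups, at crop (340,108) and (340,198); I'll count them numerically. Setting the scraper down to regrip it by its middle.

Call:
move_arm(targets=[[[0,0,0,0,0,0.14,20],[0,0,0,0,0,0.15,20],[0,0,0,0,0,0.15,20],[0,0,0,0,0,0.13,20],[0,0,0,0,0,0.08,20],[0,0,0,0,0,0.03,20],[0,0,0,0,0,0.01,20],[0,0,0,0,0,0,20]]])

```text
time_s: 11.58
tcp_pos: [0.4959, -0.361, 0.0278]
orientation: [0.04, 0.999, 0.0, 0.001]
ft_force: [-0.5, -0.4, -1.9]
finger_gap: 0.363
grasp_force: 60.5
```

Call:
move_arm(targets=[[[0,0,0,0,0,0.006,20],[0,0,0,0,0,0,20],[0,0,0,0,0,0,60],[0,0,0,0,0,0,75],[0,0,0,0,0,0,75],[0,0,0,0,0,0,75],[0,0,0,0,0,0,75]]])

```text
time_s: 12.17
tcp_pos: [0.4948, -0.3629, 0.0261]
orientation: [0.041, 0.999, -0.0, 0.0]
ft_force: [-1.5, -0.4, -0.0]
finger_gap: 0.878
grasp_force: 0.0
```

Call:
move_arm(targets=[[[0,0,0,0,0,-0.08,75],[0,0,0,0,0,-0.15,80],[0,0,0,0,0,-0.16,80],[0,0,0,0.14,0,-0.05,80],[0,0,0,0.16,0,0,80],[0,0,0,0.16,0,0,80],[0,0,0,0.16,0,0,80],[0,0,0,0,0,0,80]]])

```text
time_s: 12.83
tcp_pos: [0.332, -0.3498, 0.135]
orientation: [0.045, 0.999, 0.003, -0.001]
ft_force: [-0.5, -0.9, 0.1]
finger_gap: 0.939
grasp_force: 0.0
```

```bash
cat > m6.py <<'E'
from h import *
np.set_printoptions(precision=4,suppress=True)
im={c:camera(c) for c in("side","top")}
s=monitor.state();print(s["tcp_pos"],s["orientation"])
for c in im:cv2.imwrite(f"pics/{c}6.png",im[c][:,:,::-1])
h=cv2.cvtColor(im["top"],cv2.COLOR_RGB2HSV)
m=cv2.inRange(h,(5,180,80),(14,255,255));m[:,:405]=0
c=max(cv2.findContours(m,0,cv2.CHAIN_APPROX_NONE)[0],key=len)
print("scr",cv2.boundingRect(c),cv2.minAreaRect(np.array([atz("top",p,.056)[:2]*1000 for p in c[:,0,:]],np.float32)))
for cam in im: print([(round(r["p"],2),np.round(r["point"]).tolist()) for r in finder.tip_of("scraper",cam)])
h=cv2.cvtColor(im["top"],cv2.COLOR_RGB2HSV);b=cv2.inRange(h,(0,60,40),(22,255,255))
b[:180]=0;b[280:]=0;b[:,:330]=0;b[:,390:]=0
n,_,st,ct=cv2.connectedComponentsWithStats(b);print(st[1:],ct[1:])
for cam in im:
  print([(round(r["p"],2),r["bbox"],int(r["mask"].sum())) for r in finder.trace("chip1",cam)])
E
python3 m6.py
```

```text
[ 0.3392 -0.3499  0.1363] [0.0425 0.9991 0.0009 0.0016]
scr (439, 181, 16, 77) ((567.1915893554688, -367.5354309082031), (33.520042419433594, 182.4896240234375), 85.30286407470703)
[(0.83, [462.0, 474.0]), (0.8, [253.0, 472.0]), (0.73, [383.0, 386.0])]
[(0.89, [517.0, 207.0]), (0.71, [441.0, 223.0])]
[[330 180  60 100 817]
 [340 199  15  10 130]
 [332 200   1   1   1]
 [332 203   1   5   5]
 [341 208  23  16 216]
 [331 217   1  10  10]
 [330 232   1   6   6]
 [330 244   1   3   3]
 [338 244  23  18 280]] [[366.7834 221.8446]
 [346.1154 203.8   ]
 [332.     200.    ]
 [332.     205.    ]
 [351.4213 216.1111]
 [331.     221.5   ]
 [330.     234.5   ]
 [330.     245.    ]
 [348.6643 252.2393]]
[(0.76, [345.9, 277.3, 16.0, 21.3], 218), (0.72, [331.5, 273.7, 15.1, 24.6], 230), (0.64, [298.2, 297.2, 18.3, 16.9], 260), (0.63, [334.8, 292.1, 24.0, 12.8], 155)]
[(0.73, [340.3, 197.7, 16.9, 9.4], 166), (0.58, [349.7, 246.4, 9.4, 12.5], 171), (0.57, [349.0, 207.5, 13.1, 13.6], 60), (0.56, [336.5, 245.8, 13.4, 15.1], 156), (0.56, [273.2, 290.3, 18.5, 12.0], 148), (0.46, [341.4, 211.1, 18.4, 12.5], 156), (0.46, [218.0, 295.3, 16.1, 18.8], 189)]
```

```bash
python3 - <<'E'
from h import *
plan([(.567,-.3675,.136,85.3,80),(.567,-.3675,.022,85.3,80)])
E
```

```text
6 0 [-0.000,-0.000,0.000,-0.151,0.001,-0.000,80]
6 5 [-0.000,-0.000,0.000,-0.151,0.001,-0.000,80]
3 0 [0.000,0.000,0.000,0.000,0.000,0.152,80]
3 2 [0.000,0.000,0.000,0.000,0.000,0.152,80]
```

Call:
move_arm(targets=[[[0,0,0,-0.15,0,0,80],[0,0,0,-0.15,0,0,80],[0,0,0,-0.15,0,0,80],[0,0,0,-0.15,0,0,80],[0,0,0,-0.15,0,0,80],[0,0,0,-0.15,0,0,80],[0,0,0,0,0,0,80],[0,0,0,0,0,0,80]]])

```text
time_s: 13.8
tcp_pos: [0.5671, -0.3668, 0.1328]
orientation: [0.039, 0.999, -0.0, -0.002]
ft_force: [-0.8, -0.7, -0.1]
finger_gap: 0.939
grasp_force: 0.0
```

```bash
python3 - <<'E'
from h import *
plan([(.567,-.3675,.022,85.3,80)])
E
```

```text
3 0 [-0.000,-0.001,0.001,-0.001,-0.001,0.148,80]
3 2 [-0.000,-0.001,0.001,-0.000,-0.001,0.148,80]
```

Call:
move_arm(targets=[[[0,0,0,0,0,0.1,80],[0,0,0,0,0,0.14,80],[0,0,0,0,0,0.12,80],[0,0,0,0,0,0.06,80],[0,0,0,0,0,0.024,80],[0,0,0,0,0,0,80],[0,0,0,0,0,0,80]]])

```text
time_s: 14.38
tcp_pos: [0.5649, -0.3692, 0.0261]
orientation: [0.041, 0.999, -0.001, 0.001]
ft_force: [1.0, -0.6, 0.6]
finger_gap: 0.936
grasp_force: 0.0
```

Call:
move_arm(targets=[[[0,0,0,0,0,0,20],[0,0,0,0,0,0,20],[0,0,0,0,0,0,20],[0,0,0,0,0,0,20],[0,0,0,0,0,0,20],[0,0,0,0,0,0,20],[0,0,0,0,0,0,20],[0,0,0,0,0,0,20]]])

```text
time_s: 15.05
tcp_pos: [0.5651, -0.369, 0.0261]
orientation: [0.041, 0.999, -0.0, 0.001]
ft_force: [-0.3, 0.3, 6.2]
finger_gap: 0.366
grasp_force: 60.3
```

Call:
move_arm(targets=[[[0,0,0,0,0,-0.06,20],[0,0,0,0,0,-0.12,20],[0,0,0,0,0,-0.15,20],[0,0,0,0,0,-0.15,20],[0,0,0,0,0,-0.15,20],[0,0,0,0,0,-0.15,20],[0,0,0,0,0,-0.1,20],[0,0,0,0,0,0,20]]])

```text
time_s: 15.72
tcp_pos: [0.566, -0.3706, 0.2523]
orientation: [0.041, 0.999, -0.002, 0.005]
ft_force: [0.0, -1.2, -0.9]
finger_gap: 0.364
grasp_force: 59.8
```

```bash
python3 - <<'E'
from h import *
np.set_printoptions(precision=4,suppress=True)
C=np.array([.557,.0195]);th=-.081
print("cradle",C+.183*np.array([-np.sin(th),np.cos(th)]))
plan([(.5718,.202,.245,85.35,20)])
# refine: yellow sockets inner edges via model fit on initial top picture
im=cv2.imread("pics/top0.png");h=cv2.cvtColor(im,cv2.COLOR_BGR2HSV)
F=6;o=(180,170);I=cv2.resize(im[170:280,180:240],None,fx=F,fy=F,interpolation=cv2.INTER_CUBIC)
# grids of colour along cross-sections through both sockets (scale frame x=+-.066), z=.067
def W(x,y,z):
    c,s=np.cos(th),np.sin(th);return [C[0]+c*x-s*y,C[1]+s*x+c*y,z]
for x in(.085,.07,-.05,-.066,-.08):
    print(x,end=": ")
    for y in np.arange(.130,.236,.004):
        p=proj("top",W(x,y,.067));q=cv2.getRectSubPix(im,(1,1),(float(p[0]),float(p[1])))[0,0];print(f"{int(y*1000)}:{q[2]}/{q[0]}",end=" ")
    print()
E
```

```text
cradle [0.5718 0.2019]
15 0 [-0.000,0.000,-0.000,0.011,0.152,0.001,20]
15 14 [-0.000,0.000,-0.000,0.011,0.152,0.002,20]
0.085: 130:76/72 134:74/62 138:74/25 142:72/7 146:71/7 150:76/8 154:123/15 158:138/18 162:97/9 166:82/8 170:82/12 174:80/9 178:81/12 182:80/9 186:78/8 190:74/7 194:71/8 198:82/9 202:106/12 206:110/15 210:136/24 214:137/51 218:131/62 222:130/61 226:130/61 230:130/61 234:129/61 
0.07: 130:77/74 134:68/69 138:32/28 142:54/7 146:68/7 150:75/9 154:126/16 158:134/19 162:80/18 166:26/21 170:23/21 174:23/21 178:21/20 182:29/18 186:60/8 190:69/7 194:70/7 198:88/11 202:107/13 206:113/15 210:139/23 214:140/52 218:134/63 222:134/63 226:134/63 230:133/63 234:133/63 
-0.05: 130:36/27 134:31/30 138:24/18 142:55/9 146:69/9 150:76/9 154:125/17 158:137/20 162:78/24 166:29/26 170:29/25 174:27/25 178:27/25 182:30/21 186:57/8 190:69/8 194:71/8 198:88/9 202:108/15 206:110/12 210:139/24 214:156/61 218:157/74 222:156/74 226:157/75 230:156/74 234:157/75 
-0.066: 130:43/29 134:32/30 138:19/13 142:56/7 146:69/8 150:75/9 154:126/15 158:134/18 162:80/24 166:33/28 170:30/27 174:29/28 178:28/26 182:32/22 186:57/9 190:69/8 194:71/6 198:88/12 202:109/17 206:113/14 210:139/25 214:148/57 218:145/69 222:147/70 226:146/69 230:145/69 234:147/69 
-0.08: 130:31/25 134:32/30 138:27/20 142:54/7 146:69/5 150:77/8 154:128/16 158:137/19 162:71/25 166:34/29 170:31/29 174:31/29 178:29/28 182:29/19 186:63/10 190:69/8 194:71/8 198:86/10 202:107/15 206:113/15 210:140/22 214:158/63 218:160/75 222:160/77 226:160/77 230:160/76 234:160/77
```

```bash
python3 - <<'E'
from h import *
C=np.array([.557,.0195]);th=-.081
im=cv2.imread("pics/top0.png")
def W(x,y,z):
    c,s=np.cos(th),np.sin(th);return [C[0]+c*x-s*y,C[1]+s*x+c*y,z]
for y in(.174,.182,.156,.210):
  for r in(np.arange(.020,.116,.003),np.arange(-.116,-.020,.003)):
    print(y,end=": ")
    for x in r:
        p=proj("top",W(x,y,.067));q=cv2.getRectSubPix(im,(1,1),(float(p[0]),float(p[1])))[0,0];print(f"{round(x*1000)}:{q[2]}/{q[0]}",end=" ")
    print()
s=monitor.state();print(s["tcp_pos"],s["orientation"])
for c in("side","top"):cv2.imwrite(f"pics/{c}7.png",camera(c)[:,:,::-1])
h=cv2.cvtColor(cv2.imread("pics/top7.png"),cv2.COLOR_BGR2HSV);m=cv2.inRange(h,(5,180,60),(14,255,255));m[:,:405]=0
c=cv2.findNonZero(m)
print(cv2.boundingRect(c),cv2.minAreaRect(np.array([atz("top",p,s["tcp_pos"][2]+.030)[:2]*1000 for p in c[:,0,:]],np.float32)))
E
```

```text
0.174: 20:23/22 23:24/22 26:24/23 29:24/24 32:23/23 35:23/23 38:22/21 41:24/22 44:23/22 47:23/22 50:22/21 53:22/21 56:23/22 59:23/21 62:23/20 65:22/21 68:22/20 71:23/21 74:21/20 77:25/21 80:50/16 83:76/11 86:81/8 89:83/9 92:86/10 95:115/14 98:155/20 101:168/28 104:160/46 107:144/67 110:141/67 113:142/67 
0.174: -116:151/72 -113:144/68 -110:107/50 -107:48/25 -104:69/16 -101:113/15 -98:169/24 -95:171/24 -92:120/21 -89:49/26 -86:30/30 -83:31/29 -80:31/29 -77:31/29 -74:29/29 -71:28/28 -68:29/28 -65:29/28 -62:28/27 -59:29/27 -56:29/26 -53:29/27 -50:27/25 -47:28/26 -44:27/25 -41:27/25 -38:27/25 -35:27/25 -32:28/26 -29:27/25 -26:28/26 -23:26/23 
0.182: 20:23/21 23:25/24 26:27/22 29:27/21 32:25/19 35:25/16 38:25/16 41:29/18 44:30/19 47:30/18 50:27/18 53:23/15 56:23/16 59:25/15 62:27/19 65:26/17 68:29/18 71:27/17 74:24/13 77:27/14 80:51/13 83:74/9 86:81/10 89:82/9 92:86/10 95:113/14 98:154/20 101:167/28 104:157/49 107:143/66 110:141/67 113:142/68 
0.182: -116:150/71 -113:143/68 -110:110/52 -107:50/25 -104:73/18 -101:113/16 -98:162/22 -95:169/24 -92:129/22 -89:49/23 -86:33/21 -83:28/19 -80:29/
[... 1083 characters left out ...]
/23 80:134/21 83:133/22 86:136/24 89:136/21 92:138/19 95:141/20 98:158/21 101:167/29 104:156/47 107:143/64 110:141/68 113:140/67 
0.21: -116:144/69 -113:145/69 -110:151/72 -107:154/72 -104:152/70 -101:140/44 -98:169/25 -95:173/24 -92:152/24 -89:142/25 -86:141/26 -83:138/24 -80:140/22 -77:142/23 -74:140/24 -71:140/25 -68:140/25 -65:139/24 -62:140/25 -59:140/24 -56:142/23 -53:141/24 -50:139/24 -47:140/26 -44:139/26 -41:138/24 -38:140/26 -35:145/40 -32:151/66 -29:150/70 -26:152/72 -23:152/72 
[ 0.56597951 -0.37057483  0.25225654] [ 0.04135586  0.99913143 -0.00232383  0.00454671]
(464, 147, 20, 26) ((637.8533935546875, -362.6001281738281), (25.9432430267334, 60.6019287109375), 46.68146514892578)
```

Call:
move_arm(targets=[[[0,0,0,0.011,0.1,0,20],[0,0,0,0.011,0.15,0,20],[0,0,0,0.011,0.16,0,20],[0,0,0,0.011,0.16,0,20],[0,0,0,0.011,0.16,0,20],[0,0,0,0.011,0.16,0,20],[0,0,0,0.011,0.16,0,20],[0,0,0,0.011,0.16,0,20],[0,0,0,0.011,0.16,0,20],[0,0,0,0.011,0.16,0,20]]])

```text
time_s: 16.65
tcp_pos: [0.5665, 0.0172, 0.2425]
orientation: [0.041, 0.999, -0.0, -0.002]
ft_force: [0.5, 0.1, -2.7]
finger_gap: 0.366
grasp_force: 59.9
```

Call:
move_arm(targets=[[[0,0,0,0.011,0.16,0,20],[0,0,0,0.011,0.16,0,20],[0,0,0,0.011,0.16,0,20],[0,0,0,0.011,0.16,0,20],[0,0,0,0.011,0.12,0,20],[0,0,0,0,0,0.1,20],[0,0,0,0,0,0.14,20],[0,0,0,0,0,0.1,20],[0,0,0,0,0,0,20],[0,0,0,0,0,0,20]]])

```text
time_s: 17.48
tcp_pos: [0.5681, 0.2048, 0.157]
orientation: [0.041, 0.999, -0.002, -0.003]
ft_force: [0.3, 0.3, -1.7]
finger_gap: 0.364
grasp_force: 59.8
```

```bash
cat > m8.py <<'E'
from h import *
np.set_printoptions(precision=4,suppress=True)
im={c:camera(c) for c in("side","top")}
s=monitor.state();print(s["tcp_pos"],s["orientation"],s["ft_force"])
for c in im:cv2.imwrite(f"pics/{c}8.png",im[c][:,:,::-1])
import ov2
P=ov2.boxpts(s["tcp_pos"],Ro.from_quat(s["orientation"]),off=.002)
for c in im:
    m=cv2.inRange(cv2.cvtColor(im[c],cv2.COLOR_RGB2HSV),(4,170,40),(15,255,255))
    if c=="top":m[:,230:]=0;m[:150]=0;m[290:]=0
    else:m[:,:225]=0;m[:,330:]=0;m[:120]=0;m[240:]=0
    n,_,st,ct=cv2.connectedComponentsWithStats(m);print(c,[x.tolist() for x in st[1:] if x[4]>15])
    print(np.array([proj(c,p) for p in P]).round(1).tolist())
plan([(.572,.2009,.1,85.35,20)])
E
python3 m8.py
```

```text
[0.571  0.2055 0.1608] [0.0414 0.9991 0.0002 0.0005] [ 0.4764 -0.0504 -0.8779]
side [[290, 145, 28, 16, 174], [247, 149, 30, 18, 390]]
[[250.0, 175.1], [320.2, 165.4], [316.5, 159.4], [247.6, 168.7], [249.5, 170.5], [320.3, 160.8], [316.6, 154.9], [247.2, 164.1], [248.0, 154.6], [320.6, 145.3], [316.8, 139.6], [245.7, 148.4]]
top [[183, 168, 20, 33, 481], [175, 213, 23, 42, 737]]
[[196.7, 255.4], [205.5, 176.0], [191.4, 175.2], [182.2, 254.6], [194.9, 254.6], [203.9, 174.2], [189.7, 173.4], [180.2, 253.8], [188.7, 251.8], [198.3, 168.0], [183.4, 167.2], [173.3, 250.9]]
2 0 [0.000,0.000,-0.001,-0.003,-0.009,0.122,20]
2 1 [0.000,0.000,-0.001,-0.003,-0.009,0.122,20]
```

Call:
move_arm(targets=[[[0,0,0,-0.003,-0.018,0.08,20],[0,0,0,0,0,0.1,20],[0,0,0,0,0,0.06,20],[0,0,0,0,0,0,20],[0,0,0,0,0,0,20],[0,0,0,0,0,0,20]]])

```text
time_s: 18.08
tcp_pos: [0.5724, 0.2014, 0.1022]
orientation: [0.041, 0.999, 0.001, 0.002]
ft_force: [0.6, 0.6, -1.6]
finger_gap: 0.361
grasp_force: 59.9
```

```bash
python3 - <<'E'
from h import *
s=monitor.state();print(s["tcp_pos"],s["orientation"],s["ft_force"])
plan([(.572,.2009,.034,85.35,20)])
E
```

```text
[0.57238695 0.20142781 0.10223169] [4.12803000e-02 9.99145781e-01 9.06704043e-04 1.67993259e-03] [ 0.64698164  0.59705137 -1.57932   ]
2 0 [0.001,0.001,-0.000,0.001,-0.001,0.136,20]
2 1 [0.001,0.001,-0.000,0.001,-0.001,0.136,20]
```

Aligned over the sockets; descending slowly while watching the force.

Call:
move_arm(targets=[[[0,0,0,0,0,0.03,20],[0,0,0,0,0,0.03,20],[0,0,0,0,0,0.03,20],[0,0,0,0,0,0.03,20],[0,0,0,0,0,0.03,20],[0,0,0,0,0,0,20]]])

```text
time_s: 18.58
tcp_pos: [0.5696, 0.2008, 0.0602]
orientation: [0.041, 0.999, -0.001, -0.001]
ft_force: [-0.7, 0.4, -3.4]
finger_gap: 0.368
grasp_force: 59.9
```

Call:
move_arm(targets=[[[0,0,0,0,0,0.03,20],[0,0,0,0,0,0.03,20],[0,0,0,0,0,0.03,20],[0,0,0,0,0,0.015,20],[0,0,0,0,0,0,20],[0,0,0,0,0,0,20]]])

```text
time_s: 19.08
tcp_pos: [0.5706, 0.2008, 0.0358]
orientation: [0.041, 0.999, -0.0, -0.0]
ft_force: [-0.3, 0.0, -2.7]
finger_gap: 0.367
grasp_force: 60.0
```

Call:
move_arm(targets=[[[0,0,0,0,0,0.008,20],[0,0,0,0,0,0.008,20],[0,0,0,0,0,0,20],[0,0,0,0,0,0,20]]])

```text
time_s: 19.42
tcp_pos: [0.5714, 0.201, 0.034]
orientation: [0.041, 0.999, 0.001, 0.0]
ft_force: [-5.1, -0.5, 7.9]
finger_gap: 0.366
grasp_force: 61.0
```

Call:
move_arm(targets=[[[0,0,0,0,0,0,45],[0,0,0,0,0,0,60],[0,0,0,0,0,0,60],[0,0,0,0,0,0,60],[0,0,0,0,0,0,60]]])

```text
time_s: 19.83
tcp_pos: [0.5708, 0.201, 0.032]
orientation: [0.041, 0.999, 0.0, 0.0]
ft_force: [-0.6, 0.1, -0.1]
finger_gap: 0.704
grasp_force: 0.0
```

Call:
move_arm(targets=[[[0,0,0,0,0,-0.06,60],[0,0,0,0,0,-0.1,60],[0,0,0,0,0,-0.15,60],[0,0,0,0,0,-0.15,60],[0,0,0,0,0,-0.15,60],[0,0,0,0.05,0.15,-0.1,60],[0,0,0,0.05,0.15,0,60],[0,0,0,0.1,0.12,0,60],[0,0,0,0.1,0.12,0,60],[0,0,0,0,0,0,60]]])

```text
time_s: 20.67
tcp_pos: [0.5014, 0.3475, 0.2064]
orientation: [0.034, 0.999, 0.002, -0.002]
ft_force: [-1.2, 1.3, 0.4]
finger_gap: 0.705
grasp_force: 0.0
```

Call:
move_arm(targets=[[[0,0,0,0.1,0.12,0,60],[0,0,0,0.1,0.12,0,60],[0,0,0,0.1,0.12,0,60],[0,0,0,0.05,0.12,0,60],[0,0,0,0,0,0,60]]])

```text
time_s: 21.08
tcp_pos: [0.4245, 0.4726, 0.2061]
orientation: [0.035, 0.999, 0.002, -0.002]
ft_force: [-1.6, -0.8, -0.2]
finger_gap: 0.704
grasp_force: 0.0
```

```bash
python3 - <<'E'
from h import *
im={c:camera(c) for c in("side","top")}
s=monitor.state();print(s["tcp_pos"],s["ft_force"])
for c in im:
  cv2.imwrite(f"pics/{c}9.png",im[c][:,:,::-1])
  print([(round(r["p"],2),np.round(r["point"]).tolist()) for r in finder.tip_of("chip1",c)])
for l,c in(("dispenser","top"),("bottle","top"),("roll","top")):print(l,[np.round(r["point"]).tolist() for r in finder.tip_of(l,c)][:1])
A=cv2.resize(cv2.imread("pics/top9.png")[160:290,180:400],None,fx=2.6,fy=2.6);B=cv2.resize(cv2.imread("pics/side9.png")[170:340,225:395],None,fx=1.55,fy=1.55)
D=cv2.resize(cv2.imread("pics/top9.png")[180:285,325:395],None,fx=2.5,fy=2.5)
w=A.shape[1];r=np.zeros((max(B.shape[0],D.shape[0]),w,3),np.uint8);r[:B.shape[0],:B.shape[1]]=B;r[:D.shape[0],B.shape[1]:B.shape[1]+D.shape[1]]=D
cv2.imwrite("pics/fin.png",cv2.resize(np.vstack([A,r]),None,fx=.98,fy=.98)[:600])
E
```

```text
[0.42958807 0.46566811 0.20618553] [-0.43687415 -0.98693236 -0.55581361]
[(0.78, [305.0, 301.0]), (0.76, [340.0, 287.0]), (0.71, [236.0, 267.0]), (0.7, [346.0, 294.0]), (0.61, [354.0, 289.0]), (0.54, [298.0, 292.0]), (0.49, [216.0, 234.0])]
[(0.76, [338.0, 254.0]), (0.76, [283.0, 295.0]), (0.68, [352.0, 250.0]), (0.59, [349.0, 218.0]), (0.46, [229.0, 302.0]), (0.45, [347.0, 206.0]), (0.41, [350.0, 214.0])]
dispenser [[139.0, 264.0]]
bottle [[337.0, 146.0]]
roll [[336.0, 145.0]]
```

View pics/fin.png

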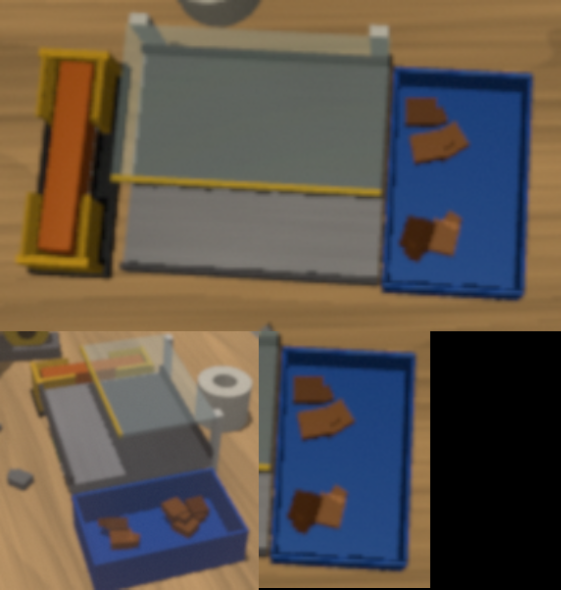

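The picture shows the scraper seated in the cradle at (67,155). The plate is clear and five chips are in the tray: two near (430,235), three near (435,130), two of them overlapping. Handing the job in.

```bash
python3 -c "
from station import order
print(order.finish_job())"
```

```text
the job is handed in; nothing more can be done
None
```

I wiped all five chips off the plate into the blue tray, seated the scraper rubber edge down on the floor of its yellow cradle, and handed the job in at about 21 s of the 66 s allowed.

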